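# Prise apart a jammed nest of tool bins and sort them by size

### The arm

A 6-joint arm with a two-finger parallel gripper is mounted at the origin on the work surface. World frame = base frame: x ahead of the robot, y to its left, z up, the work surface at z = 0. Lengths are in m, angles in rad, forces in N, time in s.
With the tool pointing down it reaches from about 0.375 to 0.975 m from the base axis. Payload 3.8 kg.
Tool frame: the origin (TCP) lies midway between the tips of the shut fingers; the grasp point (between the pads) lies 19 mm behind it; z points along the fingers, y is the line along which they close (so a half turn about z gives the same grasp; the last joint's range is limited). The gripper opens to 85 mm and grips with 20 to 120 N. Pads are 22 mm wide; open, the fingers measure 114 mm over their backs; the gripper's body (76 mm by 85 mm) begins 54 mm behind the grasp point. The pads swing forward as they close: fully open they stand 13 mm farther back than shut.
Start: joints at [1.259, 0.264, 1.604, -0, 1.274, -0.037], TCP at [0.183, 0.65, 0.231] pointing down, gripper open.
Joint ranges: [-2.63, 2.63], [-0.94, 2.18], [0.31, 2.57], [-1.31, 4.45], [0, 2.66], [-2.55, 2.55]. Speed limits (rad/s): [2.57, 2.57, 3.14, 3.14, 3.14, 3.14].

### API

Orientations are given as a rotation vector (axis times angle).
In Python, from workcell import read_state, vision, ticket gives the robot as it stands. The module is installed in compiled form; this text tells all that it offers.
- The arm moves only by the tool jog_arm, never from a script. Its arguments are lists of equal length, an entry for each row: "turn": the turn, a rotation vector about the tool's x, y, z in rad, a list of three; "delta_pos": the shift along the tool's x, y, z in m, a list of three; "gripper": the finger opening in m, from 0 to 0.0854. In form: {"turn": [[rx, ry, rz], ...], "delta_pos": [[dx, dy, dz], ...], "gripper": [gripper, ...]}. A call has 1 to 20 rows; each row shifts and turns the commanded pose from where the row before left it, along the tool's axes as they then stand; what a row does not reach is not made up. A row lasts 1/12 s, in which the tool goes at most 41.7 mm and 7.16 degrees, less where a joint would pass 70% of its speed; a pose out of reach is approached as far as the arm can. A call with a gripper value outside its range is refused whole. The fingers move at their own pace and stop on an object; "grip_force" is the grip in N (left out, the last holds). Time passes only in rows, so rows that do not move let the fingers close. It gives the time, the measured TCP pose, the force, the opening and the grip force at its end, in the units of the state.
- read_state(): the state, without advancing time (a new reading comes with each control period).
- vision.read_camera(name): name is "scene" or "top" or "wrist"; returns the picture (480x640x3 uint8, red, green, blue); there is no depth.
- vision.calibration(name): a dict with "vfov" (degrees; the focal length in pixels is half the picture's height over the tangent of half this angle, whatever the lens; pixels are square), "cx", "cy" (the principal point, pixels), "R" (3x3) and "t" (3): a world point X has camera coordinates R X + t; the wrist camera has in their place "mount" (4x4, takes a point from camera to tool coordinates, whose origin is the TCP and whose axes are the flange's). Camera axes: x right, y down, z forward; pixel columns grow to the right and rows downward; lengths in m; the calibration is good to about 2 mm. A picture is of the moment at which its call begins: read the wrist's pose just before it. calibration takes no time and is no camera call.
- ticket.finish_job(): hands the job in; it is judged then, once.
The state is a dict: "time": time; "q": joint angles; "joint_vel": joint speeds; "joint_torque": joint torques, N m; "tool_pos": TCP position; "tcp_rot": TCP orientation; "wrist_force": force on the tool from outside, world axes, zero at the start; "torque": the same for the moment, N m; "width": opening from 0.0 (shut) to 1.0 (fully open); "grip_force": force on a finger pad.
Only numpy, scipy, OpenCV 4.12 (cv2) and the standard library are available. Lean on these libraries where they do the work, as an engineer would, in place of code of your own. Each camera call takes 0.05 s, during which the arm holds its last target. There are 200 camera calls.

### The job

Three wooden tool bins are jammed one inside another. Slide the nest's foot board under the lips of the puller on the bench until you feel it come up against the end stop, without ramming it (the stop is clamped at a different place each time), then pull the smallest bin up and out first and the middle one after it. Stand the smallest bin upright in the smaller tray and the middle bin in the larger tray, leave the biggest bin upright in the puller, up against the stop, let go of everything, and do not disturb the other objects on the bench.

Things in the scene. Friction and masses are not known exactly. Their poses are not given: they have to be found in the camera images.
- big_mid (a point): Centre (30 mm above its underside) of the biggest bin: open plywood box 136 (x) x 64 (y) x 60 mm (z), walls and floor 6 mm. Its foot board, 136 x 92 x 10 mm high, sticks out 14 mm along both long sides. Half a turn makes no difference. Loose, about 0.18 kg; stands on the bench with the other two bins jammed in it; lifting the smallest bin lifts the whole nest.
- middle_mid (a point): Centre (48 mm above its underside) of the middle bin: open plywood box 116 (x) x 49 (y) x 96 mm (z), walls and floor 6 mm, 0.13 kg. Starts in the biggest bin, axes parallel, underside 6-14 mm above that bin's. A sprung cork pad in the biggest bin's end wall jams it: it takes 12-21 N to pull until risen about 40 mm; its underside clears the biggest bin's rim after a rise of 54 mm.
- small_mid (a point): Centre (66 mm above its underside) of the smallest bin: open plywood box 96 (x) x 34 (y) x 132 mm (z), walls and floor 6 mm, 0.12 kg. Starts in the middle bin, axes parallel, underside 6-14 mm above that bin's. Jammed by a like pad in the middle bin: it takes 7-14 N to pull until risen about 40 mm; its underside clears the middle bin's rim after a rise of 90 mm.
- puller: Hold-down fixed to the bench: two rails along x, 180 mm long (x = -75 to 105 mm), steel lips on top: undersides 15 mm above the bench, 7 mm thick, 74 mm apart. Slot 100 mm wide (y), its floor the bench, mouth at -x with splayed guides to x = -112 mm. Origin on the bench, midway. The end stop, clamped in the slot, has its face somewhere from x = 45 to 75 mm: not given, find it by feel or sight.
- small_tray: Smaller tray, fixed to the bench, for the smallest bin: outside 130 (x) x 68 (y) mm, rim 14 mm high and 5 mm thick, floor 5 mm thick; origin at the centre of its underside. Inside 120 x 58 mm.
- middle_tray: Larger tray, fixed to the bench, for the middle bin: outside 150 (x) x 83 (y) mm, rim 14 mm high and 5 mm thick, floor 5 mm thick; origin at the centre of its underside. Inside 140 x 73 mm. The two trays may stand in either of two places.
- glue: Bystander: glue bottle, 52 mm diameter, 150 mm high, loose; origin at the centre of its underside.
- screwdriver: Bystander: screwdriver lying on the bench.
- plaque: Bystander: carved wooden plaque 110 x 90 x 30 mm lying on the bench; origin at the centre of its underside.
There are look-alikes about, which are no part of the job. What is shaped like the middle_tray but green, orange or yellow is not meant.

How it is judged:
By the outcome, as a careful person would: the job done as asked, in the order asked, and still so for the second after the job is handed in, with the robot touching nothing.
It also fails if it takes over 66 s, if anything falls off the work surface, if the arm or the gripper's body presses on something with over 40 N, if the wrist force passes 120 N, or if a joint passes its speed limit or range.

## Working session

There is one attempt and no reset: what is moved stays moved. The work goes in short steps, Python scripts to look and compute and a tool call to move; the robot and the scene stay as the last step left them, time stands still between calls to the robot, and variables do not carry over. Pictures are saved under pics/ and viewed, at most 10 in all, crops included, and the job is handed in when it is done.

Besides the shell and the picture viewer there is one more tool, called after ">>>" as a command line: name --argument value ..., lists and objects as JSON in quotes. jog_arm: Moves the arm, as the interface text tells. Its arguments: {"type":"object","properties":{"turn":{"type":"array","items":{"type":"array","items":{"type":"number"}}},"delta_pos":{"type":"array","items":{"type":"array","items":{"type":"number"}}},"gripper":{"type":"array","items":{"type":"number"}},"grip_force":{"type":"number"}},"required":["turn","delta_pos","gripper"]}

```bash
mkdir -p pics; python3 - <<'E'
from workcell import read_state, vision
import cv2, numpy as np
s=read_state(); print({k:np.round(v,3).tolist() for k,v in s.items()})
for n in ["scene","top"]:
    im=vision.read_camera(n); cv2.imwrite(f"pics/{n}0.png",im[:,:,::-1])
    c=vision.calibration(n); print(n,{k:np.round(v,4).tolist() for k,v in c.items()})
print(vision.calibration("wrist"))
E
```

```text
{'time': 0.0, 'q': [1.259, 0.265, 1.605, -0.0, 1.274, -0.037], 'joint_vel': [-0.0, -0.002, -0.001, -0.001, 0.0, 0.001], 'joint_torque': [0.001, -51.512, -36.731, -0.0, 0.013, 0.0], 'tool_pos': [0.183, 0.649, 0.23], 'tcp_rot': [-0.43, -3.112, 0.003], 'wrist_force': [0.333, -0.827, -0.221], 'torque': [-0.023, -0.013, -0.015], 'grip_force': 0.0, 'width': 0.999}
scene {'vfov': 49.3001, 'cx': 319.4735, 'cy': 243.0085, 'R': [[-0.3302, 0.9438, -0.0154], [0.6098, 0.2008, -0.7667], [-0.7205, -0.2625, -0.6419]], 't': [0.098, -0.288, 1.4655]}
top {'vfov': 49.6286, 'cx': 313.2174, 'cy': 237.3605, 'R': [[-0.0257, -0.9993, 0.0274], [-0.9907, 0.0218, -0.1344], [0.1337, -0.0306, -0.9905]], 't': [0.0685, 0.5492, 1.192]}
{'vfov': 65.4015208117393, 'cx': 326.5056639738405, 'cy': 242.1371325659454, 'mount': array([[ 4.14259479e-05, -9.65291356e-01, -2.61175414e-01,
         6.67676431e-02],
       [ 9.99999934e-01,  1.34121490e-04, -3.37092868e-04,
        -1.89759559e-04],
       [ 3.60422067e-04, -2.61175383e-01,  9.65291298e-01,
        -1.42973993e-01],
       [ 0.00000000e+00,  0.00000000e+00,  0.00000000e+00,
         1.00000000e+00]])}
```

View pics/top0.png

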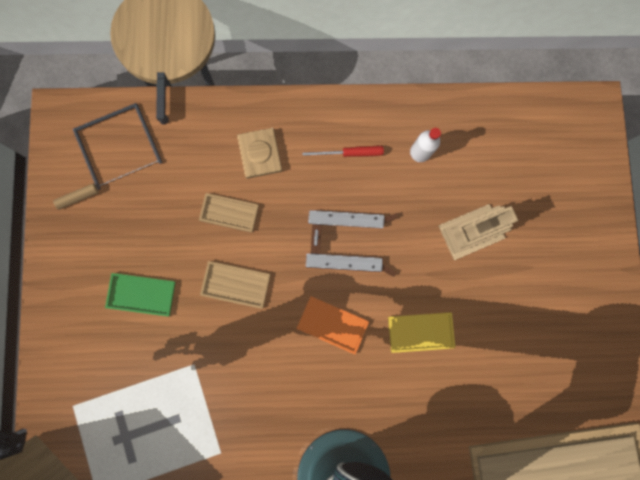

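View pics/scene0.png

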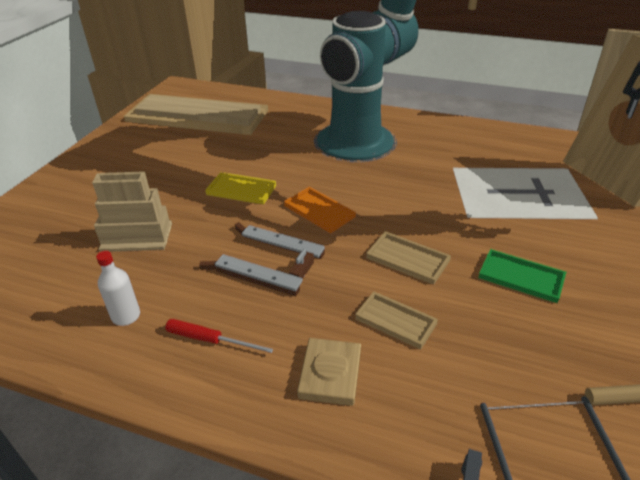

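```bash
cat > h.py <<'E'
import numpy as np, cv2
from scipy.spatial.transform import Rotation as Ro
from workcell import read_state, vision
def cam(n,s=None):
    c=vision.calibration(n); f=240/np.tan(np.radians(c["vfov"])/2)
    if n=="wrist":
        T=np.eye(4); T[:3,:3]=Ro.from_rotvec(s["tcp_rot"]).as_matrix(); T[:3,3]=s["tool_pos"]
        M=T@c["mount"]; return f,c["cx"],c["cy"],M[:3,:3],M[:3,3]
    R=np.array(c["R"]); return f,c["cx"],c["cy"],R.T,-R.T@np.array(c["t"])
def ray(C,p):
    f,cx,cy,R,o=C; return o,R@np.array([(p[0]-cx)/f,(p[1]-cy)/f,1])
def onz(C,p,z):
    o,d=ray(C,p); return o+d*(z-o[2])/d[2]
def tri(C1,p1,C2,p2):
    o1,d1=ray(C1,p1); o2,d2=ray(C2,p2)
    k=np.linalg.lstsq(np.c_[d1,-d2],o2-o1,rcond=None)[0]
    a,b=o1+k[0]*d1,o2+k[1]*d2; return (a+b)/2,np.linalg.norm(a-b)
def proj(C,X):
    f,cx,cy,R,o=C; v=R.T@(np.array(X)-o); return np.array([cx+f*v[0]/v[2],cy+f*v[1]/v[2]])
def rect(cnt,C,z):
    r=cv2.minAreaRect(cnt); b=cv2.boxPoints(r); P=np.array([onz(C,p,z)[:2] for p in b])
    e=[P[1]-P[0],P[2]-P[1]]; L=[np.linalg.norm(v) for v in e]; l=e[int(np.argmax(L))]
    return r[0],P.mean(0).round(4),np.sort(L).round(4),np.degrees(np.arctan2(l[1],l[0])).round(1)
E
python3 - <<'E'
from h import *
im=cv2.imread("pics/top0.png"); C=cam("top"); hsv=cv2.cvtColor(im,cv2.COLOR_BGR2HSV)
wood=((hsv[...,0]>12)&(hsv[...,0]<26)&(hsv[...,2]>120)&(hsv[...,1]<150)).astype(np.uint8)*255
grey=((hsv[...,1]<45)&(hsv[...,2]>90)).astype(np.uint8)*255
for n,m,z in [("wood",wood,.014),("grey",grey,.022)]:
    m[:95]=0; m[360:]=0
    m=cv2.morphologyEx(m,cv2.MORPH_CLOSE,np.ones((3,3)))
    for c in cv2.findContours(m,cv2.RETR_EXTERNAL,cv2.CHAIN_APPROX_NONE)[0]:
        if cv2.contourArea(c)>100: print(n,cv2.contourArea(c),*rect(c,C,z))
big=cv2.resize(im[190:310,190:340],None,fx=5,fy=5,interpolation=cv2.INTER_CUBIC)[:,:]
b2=cv2.resize(im[195:270,430:530],None,fx=5,fy=5,interpolation=cv2.INTER_CUBIC)
sc=cv2.resize(cv2.imread("pics/scene0.png")[160:260,80:180],None,fx=4,fy=4,interpolation=cv2.INTER_CUBIC)
o=np.zeros((400,800,3),np.uint8); o[:375,:400]=b2[:,:400]; o[:400,400:]=sc; o[:375,:400]=cv2.resize(b2,(400,300)).repeat(1,0)[0:375] if False else b2[:,50:450]
cv2.imwrite("pics/z1.png",o)
E
```

```text
wood 3817.5 (404.0, 345.5) [ 0.2922 -0.1559] [0.0631 0.7931] -91.5
wood 1158.5 (372.8999938964844, 309.3000183105469) [ 0.3786 -0.0825] [0.0793 0.1293] -109.8
wood 133182.5 (319.5, 227.0) [0.5895 0.0253] [0.6602 1.6013] -90.8
grey 935.5 (344.0953063964844, 261.9747009277344) [ 0.4918 -0.0173] [0.0323 0.182 ] -94.9
grey 910.5 (346.04449462890625, 218.6402130126953) [ 0.5964 -0.0255] [0.0335 0.18  ] -94.2
grey 1570.5 (6.499999046325684, 251.99996948242188) [0.5407 0.7759] [0.0309 0.5065] 3.1
grey 545.0 (633.5, 190.0) [ 0.655  -0.7383] [0.028  0.2684] 173.6
grey 511.0 (423.85406494140625, 147.07566833496094) [ 0.7714 -0.2238] [0.0534 0.0795] -37.5
grey 470.5 (15.0, 106.0) [0.8918 0.774 ] [0.0562 0.0722] -90.8
```

View pics/z1.png

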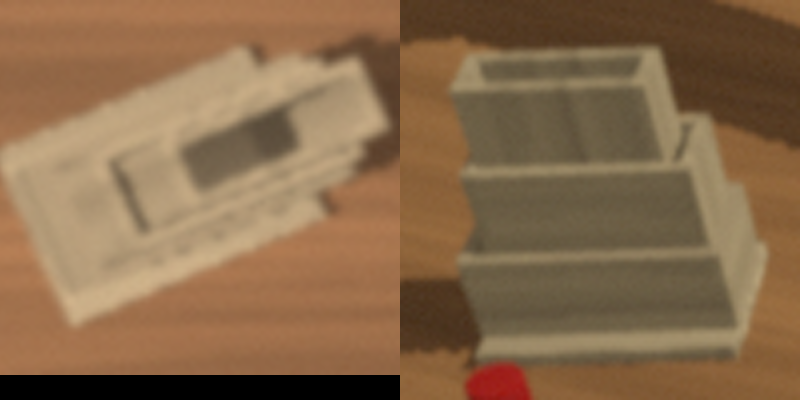

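```bash
cat >> h.py <<'E'
def plan(pos,yaw,n,s=None):
    """rows to bring tool (pointing down) to pos, yaw deg, in n rows"""
    s=s or read_state(); Rc=Ro.from_rotvec(s["tcp_rot"]); p=np.array(s["tool_pos"])
    th=np.radians(yaw); Rt=Ro.from_matrix(np.c_[[np.cos(th),np.sin(th),0],[np.sin(th),-np.cos(th),0],[0,0,-1]])
    rv=(Rc.inv()*Rt).as_rotvec(); T=[];D=[]
    if np.degrees(np.linalg.norm(rv))<0.3: rv*=0
    for i in range(n):
        d=Rc.inv().apply((np.array(pos)-p)/(n-i)); d=d.round(4); t=(rv/n).round(4)
        p=p+Rc.apply(d); Rc=Rc*Ro.from_rotvec(t); T.append(t.tolist()); D.append(d.tolist())
    print(n,"step mm",round(1e3*np.linalg.norm(D[0]),1),"deg",round(np.degrees(np.linalg.norm(rv))/n,2))
    if np.ptp(np.array(D),0).max()<2e-4: print("const",T[0],np.median(D,0).tolist())
    else: print("turn",T[0]); print(D)
E
python3 - <<'E'
from h import *
Ct,Cs=cam("top"),cam("scene")
for a,b in [((511.4,207),(93.25,182.5)),((517.6,220.6),(97.5,173.75))]: print(tri(Ct,a,Cs,b))
for p in [(229,212),(236,284)]: print(onz(Ct,p,.014))
print(onz(Ct,(316,235),.02))
plan((0.52,0.14,0.34),85.5,15)
E
```

```text
(array([ 0.5910035 , -0.37258888,  0.15405752]), np.float64(0.0034711346032761147))
(array([ 0.56113106, -0.3845083 ,  0.15392623]), np.float64(0.0022175790505104564))
[0.61991719 0.25644267 0.014     ]
[0.44616118 0.24060582 0.014     ]
[0.55843423 0.04802704 0.02      ]
15 step mm 41.3 deg 5.25
turn [-0.0001, 0.0001, 0.0916]
[[-0.0308, -0.0266, -0.0073], [-0.0331, -0.0236, -0.0073], [-0.0352, -0.0205, -0.0073], [-0.0369, -0.0172, -0.0073], [-0.0383, -0.0138, -0.0073], [-0.0394, -0.0102, -0.0073], [-0.0402, -0.0066, -0.0073], [-0.0406, -0.0028, -0.0073], [-0.0407, 0.0009, -0.0073], [-0.0404, 0.0046, -0.0073], [-0.0399, 0.0083, -0.0073], [-0.0389, 0.0119, -0.0073], [-0.0377, 0.0154, -0.0073], [-0.0361, 0.0187, -0.0074], [-0.0343, 0.022, -0.0073]]
```

>>> jog_arm --turn '[[0,0,0.0916],[0,0,0.0916],[0,0,0.0916],[0,0,0.0916],[0,0,0.0916],[0,0,0.0916],[0,0,0.0916],[0,0,0.0916],[0,0,0.0916],[0,0,0.0916],[0,0,0.0916],[0,0,0.0916],[0,0,0.0916],[0,0,0.0916],[0,0,0.0916],[0,0,0],[0,0,0]]' --delta_pos '[[-0.031,-0.027,-0.007],[-0.033,-0.024,-0.007],[-0.035,-0.021,-0.007],[-0.037,-0.017,-0.007],[-0.038,-0.014,-0.007],[-0.039,-0.01,-0.007],[-0.04,-0.007,-0.007],[-0.04,-0.003,-0.007],[-0.04,0.001,-0.007],[-0.04,0.005,-0.007],[-0.04,0.008,-0.007],[-0.039,0.012,-0.007],[-0.038,0.015,-0.007],[-0.036,0.019,-0.007],[-0.034,0.022,-0.007],[0,0,0],[0,0,0]]' --gripper '[0.0854,0.0854,0.0854,0.0854,0.0854,0.0854,0.0854,0.0854,0.0854,0.0854,0.0854,0.0854,0.0854,0.0854,0.0854,0.0854,0.0854]'

```text
time: 1.52
tool_pos: [0.5188, 0.1392, 0.3361]
tcp_rot: [-2.31, -2.128, 0.0]
wrist_force: [-0.4, 0.3, 0.6]
width: 1.005
grip_force: 0.0
```

```bash
python3 - <<'E'
from h import *
import json
s=read_state(); im=vision.read_camera("wrist")[:,:,::-1].copy(); cv2.imwrite("pics/w1.png",im)
json.dump({k:np.array(v).tolist() for k,v in s.items()},open("w1.json","w"))
print(s["time"],s["tool_pos"],s["tcp_rot"],np.round(s["joint_vel"],3))
plan((0.55,-0.30,0.34),111,15)
E
```

```text
1.5167 [0.5188393  0.13924893 0.3361029 ] [-2.31018474e+00 -2.12847820e+00  3.36480936e-04] [ 0.054 -0.009  0.028  0.017  0.004 -0.004]
15 step mm 29.4 deg 1.7
turn [-0.0001, -0.0, -0.0297]
[[-0.0291, 0.0045, -0.0003], [-0.0292, 0.0036, -0.0003], [-0.0293, 0.0027, -0.0003], [-0.0294, 0.0019, -0.0003], [-0.0294, 0.001, -0.0003], [-0.0295, 0.0001, -0.0003], [-0.0294, -0.0008, -0.0003], [-0.0294, -0.0016, -0.0003], [-0.0293, -0.0025, -0.0003], [-0.0293, -0.0034, -0.0003], [-0.0291, -0.0043, -0.0003], [-0.029, -0.0051, -0.0003], [-0.0288, -0.006, -0.0003], [-0.0287, -0.0068, -0.0003], [-0.0285, -0.0077, -0.0003]]
```

View pics/w1.png

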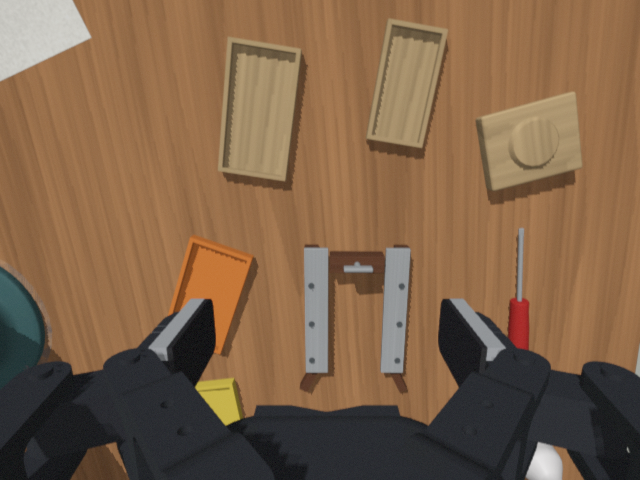

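```bash
python3 - <<'E'
from h import *
import json
s=json.load(open("w1.json")); C=cam("wrist",s)
def q(pts,z,n):
    P=np.array([onz(C,p,z)[:2] for p in pts]); e=(P[3]-P[0]+P[2]-P[1])/2; w=(P[1]-P[0]+P[2]-P[3])/2
    print(n,P.mean(0).round(4),"L",np.linalg.norm(e).round(4),"W",np.linalg.norm(w).round(4),"yaw",np.degrees(np.arctan2(-e[1],-e[0])).round(1), np.degrees(np.arctan2(-w[0],w[1])).round(1))
q([(228,38),(301,47),(287,183),(219,172)],.014,"middle_tray")
q([(391,19),(447,28),(422,149),(367,138)],.014,"small_tray")
q([(304,248),(410,248),(404,373),(305,373)],.022,"puller lips")
q([(328,248),(386,248),(382,373),(328,373)],.022,"lips inner")
for p,z in [((357,272),0.0),((357,272),.01),((357,272),.02),((357,252),.02)]:
    print(z,onz(C,p,z))
E
```

```text
middle_tray [0.4462 0.2432] L 0.1519 W 0.0832 yaw 77.5 -102.5
small_tray [0.6205 0.2588] L 0.1308 W 0.0657 yaw 76.0 -104.2
puller lips [ 0.544  -0.0198] L 0.182 W 0.1367 yaw 85.4 -94.7
lips inner [ 0.5444 -0.0199] L 0.182 W 0.0747 yaw 85.7 -94.7
0.0 [0.55055934 0.03057464 0.        ]
0.01 [0.54999221 0.03421469 0.01      ]
0.02 [0.54942508 0.03785474 0.02      ]
0.02 [0.55106575 0.06494566 0.02      ]
```

>>> jog_arm --turn '[[0,0,-0.0297],[0,0,-0.0297],[0,0,-0.0297],[0,0,-0.0297],[0,0,-0.0297],[0,0,-0.0297],[0,0,-0.0297],[0,0,-0.0297],[0,0,-0.0297],[0,0,-0.0297],[0,0,-0.0297],[0,0,-0.0297],[0,0,-0.0297],[0,0,-0.0297],[0,0,-0.0297],[0,0,0],[0,0,0]]' --delta_pos '[[-0.029,0.004,0],[-0.029,0.004,0],[-0.029,0.003,0],[-0.029,0.002,0],[-0.029,0.001,0],[-0.03,0,0],[-0.029,-0.001,0],[-0.029,-0.002,0],[-0.029,-0.002,0],[-0.029,-0.003,0],[-0.029,-0.004,0],[-0.029,-0.005,0],[-0.029,-0.006,0],[-0.029,-0.007,0],[-0.029,-0.008,0],[0,0,0],[0,0,0]]' --gripper '[0.0854,0.0854,0.0854,0.0854,0.0854,0.0854,0.0854,0.0854,0.0854,0.0854,0.0854,0.0854,0.0854,0.0854,0.0854,0.0854,0.0854]'

```text
time: 2.98
tool_pos: [0.5514, -0.297, 0.335]
tcp_rot: [-1.776, -2.588, -0.001]
wrist_force: [0.3, 0.6, 0.7]
width: 1.001
grip_force: 0.0
```

```bash
python3 - <<'E'
from h import *
import json
s=read_state(); im=vision.read_camera("wrist")[:,:,::-1].copy(); cv2.imwrite("pics/w2.png",im)
json.dump({k:np.array(v).tolist() for k,v in s.items()},open("w2.json","w"))
print(s["time"],s["tool_pos"],s["tcp_rot"],np.round(s["joint_vel"],3))
E
```

```text
2.9833 [ 0.55138531 -0.29702771  0.33499534] [-1.77637646e+00 -2.58818769e+00 -8.24822523e-04] [ 0.026 -0.023  0.014  0.014  0.007  0.008]
```

View pics/w2.png

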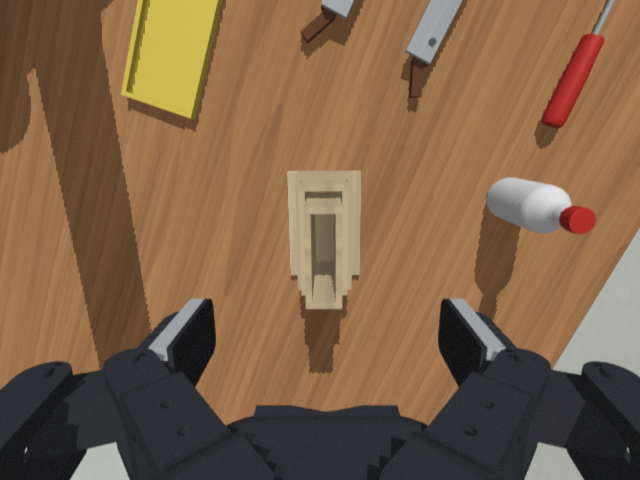

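```bash
python3 - <<'E'
from h import *
import json
s=json.load(open("w2.json")); C=cam("wrist",s)
P=np.array([onz(C,p,.01)[:2] for p in [(288,171),(361,171),(359,275.5),(291,276)]]); print(P.round(4),P.mean(0))
e=(P[0]+P[1]-P[2]-P[3])/2; print(np.linalg.norm(e),np.degrees(np.arctan2(e[1],e[0])),np.linalg.norm(P[1]-P[0]),np.linalg.norm(P[2]-P[3]))
for z in (.145,.154,.16):
    Q=np.array([onz(C,p,z)[:2] for p in [(306,308),(342,308)]]); print(z,Q.round(4).tolist(),np.linalg.norm(Q[1]-Q[0]), "ctr",(Q.mean(0)+.048*e/np.linalg.norm(e)).round(4))
im=cv2.imread("pics/w2.png"); cv2.imwrite("pics/z2.png",cv2.resize(im[160:320,270:380],None,fx=3.6,fy=3.6,interpolation=cv2.INTER_CUBIC))
E
```

```text
[[ 0.4948 -0.2854]
 [ 0.5788 -0.253 ]
 [ 0.6286 -0.3803]
 [ 0.5446 -0.4135]] [ 0.56170209 -0.3330479 ]
0.1370890484738083 111.27025738671314 0.09004958400965825 0.09034582971826431
0.145 [[0.5641, -0.388], [0.5967, -0.3754]] 0.03486202614611331 ctr [ 0.563 -0.337]
0.154 [[0.5631, -0.3839], [0.5948, -0.3717]] 0.0339201550460435 ctr [ 0.5615 -0.333 ]
0.16 [[0.5625, -0.3811], [0.5935, -0.3692]] 0.033292240979330076 ctr [ 0.5606 -0.3304]
```

View pics/z2.png

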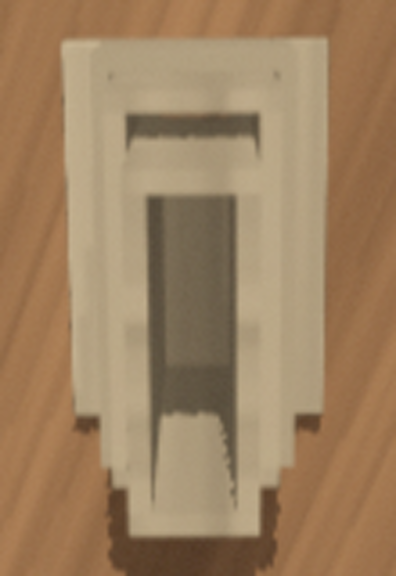

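```bash
python3 - <<'E'
from h import *
plan((0.5615,-0.333,0.20),111.2,5)
E
```

```text
5 step mm 28.1 deg 0.0
const [-0.0, -0.0, -0.0] [-0.0077, -0.0008, 0.027]
```

>>> jog_arm --turn '[[0,0,0],[0,0,0],[0,0,0],[0,0,0],[0,0,0],[0,0,0],[0,0,0],[0,0,0],[0,0,0],[0,0,0]]' --delta_pos '[[-0.0077,-0.0008,0.027],[-0.0077,-0.0008,0.027],[-0.0077,-0.0008,0.027],[-0.0077,-0.0008,0.027],[-0.0077,-0.0008,0.027],[0,0,0.027],[0,0,0.027],[0,0,0.02],[0,0,0.009],[0,0,0]]' --gripper '[0.0854,0.0854,0.0854,0.0854,0.0854,0.0854,0.0854,0.0854,0.0854,0.0854]'

```text
time: 3.87
tool_pos: [0.5599, -0.332, 0.1152]
tcp_rot: [-1.772, -2.587, -0.0]
wrist_force: [0.1, 1.0, -0.1]
width: 0.997
grip_force: 0.0
```

>>> jog_arm --turn '[[0,0,0],[0,0,0],[0,0,0],[0,0,0],[0,0,0],[0,0,0],[0,0,0],[0,0,0],[0,0,0],[0,0,0]]' --delta_pos '[[0,0,0],[0,0,0],[0,0,0],[0,0,0],[0,0,0],[0,0,0],[0,0,0],[0,0,0],[0,0,0],[0,0,0]]' --gripper '[0.06,0.05,0.045,0.04,0.035,0.03,0.028,0.028,0.028,0.028]' --grip_force 50

```text
time: 4.7
tool_pos: [0.5622, -0.3357, 0.1198]
tcp_rot: [1.777, 2.588, 0.001]
wrist_force: [0.2, 1.3, 5.5]
width: 0.395
grip_force: 50.3
```

```bash
python3 - <<'E'
from h import *
s=read_state();print(s["time"],s["tool_pos"],s["tcp_rot"],s["wrist_force"],s["width"],s["grip_force"])
E
```

```text
4.7 [ 0.56223091 -0.33573693  0.1197628 ] [1.77706163e+00 2.58797115e+00 5.47942407e-04] [0.24333282 1.32943784 5.49338555] 0.39541241403070376 50.28010368347168
```

>>> jog_arm --turn '[[0,0,0],[0,0,0],[0,0,0],[0,0,0],[0,0,0]]' --delta_pos '[[0,0,-0.005],[0,0,-0.005],[0,0,-0.005],[0,0,-0.005],[0,0,0]]' --gripper '[0.028,0.028,0.028,0.028,0.028]'

```text
time: 5.12
tool_pos: [0.5617, -0.3356, 0.1392]
tcp_rot: [1.778, 2.589, -0.0]
wrist_force: [0.3, -1.1, -4.0]
width: 0.39
grip_force: 50.3
```

```bash
python3 - <<'E'
from h import *
s=read_state();print(s["time"],s["tool_pos"],s["wrist_force"],s["width"],s["grip_force"])
plan((0.528,-0.225,s["tool_pos"][2]),85.4,7)
E
```

```text
5.1167 [ 0.56171738 -0.33559561  0.13916281] [ 0.28069052 -1.13802867 -4.03705349] 0.3896519858459224 50.25999426841736
7 step mm 16.5 deg 3.66
turn [0.0001, 0.0001, 0.064]
[[0.0165, 0.0012, -0.0], [0.0165, 0.0001, -0.0], [0.0165, -0.0009, -0.0], [0.0164, -0.002, -0.0], [0.0162, -0.003, -0.0], [0.016, -0.0041, -0.0], [0.0157, -0.0051, -0.0001]]
```

>>> jog_arm --turn '[[0,0,0.064],[0,0,0.064],[0,0,0.064],[0,0,0.064],[0,0,0.064],[0,0,0.064],[0,0,0.064],[0,0,0],[0,0,0]]' --delta_pos '[[0.0165,0.0012,0],[0.0165,0,0],[0.0165,-0.001,0],[0.0165,-0.002,0],[0.0165,-0.003,0],[0.016,-0.004,0],[0.0155,-0.005,0],[0,0,0],[0,0,0]]' --gripper '[0.028,0.028,0.028,0.028,0.028,0.028,0.028,0.028,0.028]'

```text
time: 5.87
tool_pos: [0.5272, -0.2238, 0.1381]
tcp_rot: [-2.307, -2.132, 0.001]
wrist_force: [0.8, -1.1, -4.4]
width: 0.389
grip_force: 50.7
```

```bash
python3 - <<'E'
from h import *
s=read_state();print(s["time"],s["tool_pos"],s["tcp_rot"],s["wrist_force"])
R=Ro.from_rotvec(s["tcp_rot"]).as_matrix(); print(np.degrees(np.arctan2(R[1,0],R[0,0])),R[2])
im=vision.read_camera("wrist")[:,:,::-1].copy(); cv2.imwrite("pics/w3.png",im)
C=cam("wrist",s); u=np.array([.0785,.9969]); v=np.array([u[1],-u[0]]); o=np.array([.5428,-.0349])
print("puller frame x,y of tcp",(s["tool_pos"][:2]-o)@u,(s["tool_pos"][:2]-o)@v)
E
```

```text
5.8667 [ 0.52716877 -0.22382837  0.13805767] [-2.30662796e+00 -2.13237130e+00  5.94663744e-04] [ 0.8027099  -1.10363197 -4.44317225]
85.50392105243095 [-5.49991666e-05 -4.98255063e-04 -9.99999874e-01]
puller frame x,y of tcp -0.18956974393566847 -0.0007518912078328006
```

View pics/w3.png

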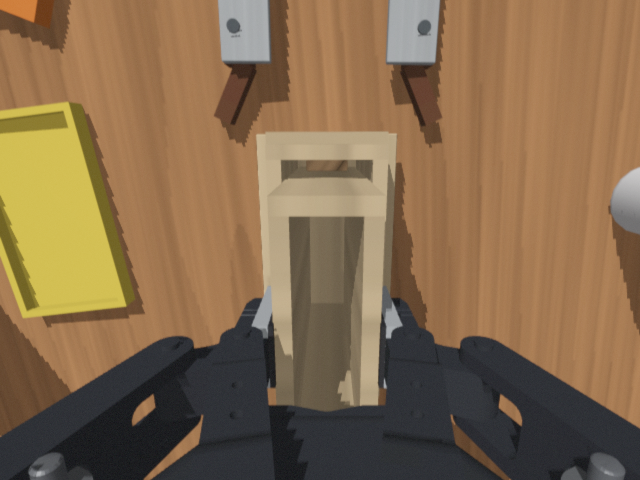

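>>> jog_arm --turn '[[0,0,0],[0,0,0],[0,0,0],[0,0,0],[0,0,0]]' --delta_pos '[[0,0.0013,0.006],[0,0,0.006],[0,0,0.004],[0,0,0.001],[0,0,0]]' --gripper '[0.028,0.028,0.028,0.028,0.028]'

```text
time: 6.33
tool_pos: [0.5284, -0.2248, 0.1203]
tcp_rot: [-2.308, -2.129, 0.001]
wrist_force: [0.4, 0.3, -4.3]
width: 0.387
grip_force: 50.7
```

>>> jog_arm --turn '[[0,0,0],[0,0,0],[0,0,0]]' --delta_pos '[[0,0,0.0005],[0,0,0.0005],[0,0,0]]' --gripper '[0.028,0.028,0.028]'

```text
time: 6.58
tool_pos: [0.5289, -0.2247, 0.1203]
tcp_rot: [-2.309, -2.13, -0.0]
wrist_force: [0.4, 0.4, -4.2]
width: 0.392
grip_force: 50.7
```

>>> jog_arm --turn '[[0,0,0],[0,0,0],[0,0,0]]' --delta_pos '[[0,0,0.001],[0,0,0.0005],[0,0,0]]' --gripper '[0.028,0.028,0.028]'

```text
time: 6.83
tool_pos: [0.5292, -0.2249, 0.1198]
tcp_rot: [2.308, 2.13, 0.0]
wrist_force: [-2.5, -0.3, 2.0]
width: 0.392
grip_force: 51.4
```

>>> jog_arm --turn '[[0,0,0],[0,0,0]]' --delta_pos '[[0,0,0.001],[0,0,0]]' --gripper '[0.028,0.028]'

```text
time: 7.0
tool_pos: [0.5294, -0.2249, 0.1194]
tcp_rot: [2.308, 2.13, 0.001]
wrist_force: [-2.8, 0.3, 5.2]
width: 0.394
grip_force: 52.1
```

>>> jog_arm --turn '[[0,0,0],[0,0,0],[0,0,0],[0,0,0],[0,0,0],[0,0,0],[0,0,0],[0,0,0]]' --delta_pos '[[0,0,-0.0012],[0.01,0,0],[0.01,0,0],[0.01,0,0],[0.01,0,0],[0.01,0,0],[0.01,0,0],[0,0,0]]' --gripper '[0.028,0.028,0.028,0.028,0.028,0.028,0.028,0.028]'

```text
time: 7.67
tool_pos: [0.534, -0.1622, 0.1191]
tcp_rot: [-2.307, -2.131, -0.002]
wrist_force: [-0.2, 3.0, 2.5]
width: 0.386
grip_force: 51.6
```

```bash
cat >> h.py <<'E'
U=np.array([.0785,.9969]); V=np.array([U[1],-U[0]]); O=np.array([.5428,-.0349])
def st():
    s=read_state(); R=Ro.from_rotvec(s["tcp_rot"]).as_matrix(); d=np.array(s["tool_pos"][:2])-O; F=np.array(s["wrist_force"])
    print("t",round(s["time"],2),"puller xy mm",(1e3*np.array([d@U,d@V])).round(1),"z",round(s["tool_pos"][2],4),"yaw",np.degrees(np.arctan2(R[1,0],R[0,0])).round(2),"F x,y,z",F[:2]@U,F[:2]@V,F[2],"w",s["width"]*85.4,"M",np.round(s["torque"],2))
    return s
E
python3 -c "
from h import *
s=st()
im=vision.read_camera('wrist')[:,:,::-1].copy(); cv2.imwrite('pics/w4.png',im)"
```

```text
t 7.67 puller xy mm [-127.6    1.2] z 0.1191 yaw 85.46 F x,y,z 2.961004577058084 -0.41349180432679233 2.5167982888221125 w 32.93987786531857 M [ 0.55  0.07 -0.13]
```

View pics/w4.png

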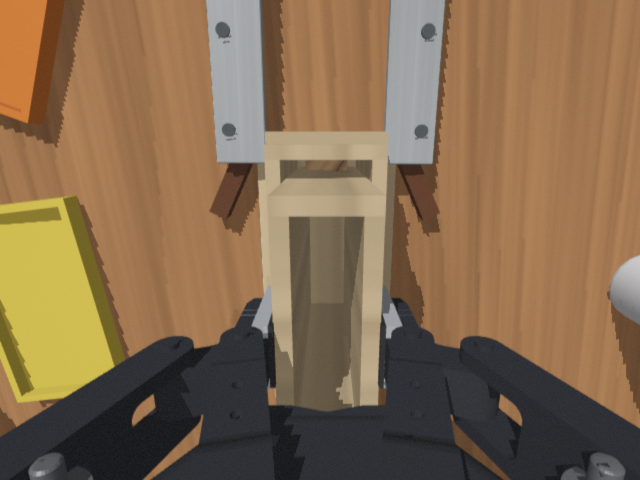

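>>> jog_arm --turn '[[0,0,0],[0,0,0],[0,0,0],[0,0,0],[0,0,0],[0,0,0],[0,0,0],[0,0,0],[0,0,0],[0,0,0]]' --delta_pos '[[0.01,0,-0.0005],[0.012,0,0],[0.012,0,0],[0.012,0,0],[0.012,0,0],[0.012,0,0],[0.012,0,0],[0.01,0,0],[0.005,0,0],[0,0,0]]' --gripper '[0.028,0.028,0.028,0.028,0.028,0.028,0.028,0.028,0.028,0.028]'

```text
time: 8.55
tool_pos: [0.5414, -0.0665, 0.1192]
tcp_rot: [-2.307, -2.131, -0.0]
wrist_force: [-0.2, -0.0, -5.0]
width: 0.391
grip_force: 50.8
```

```bash
python3 -c "
from h import *
s=st()
im=vision.read_camera('wrist')[:,:,::-1].copy(); cv2.imwrite('pics/w5.png',im)"
```

```text
t 8.55 puller xy mm [-31.6   1. ] z 0.1192 yaw 85.47 F x,y,z -0.020862950971725136 -0.20052272224593873 -5.006708101750259 w 33.40010919214007 M [-0.09  0.    0.02]
```

>>> jog_arm --turn '[[0,0,0],[0,0,0],[0,0,0],[0,0,0],[0,0,0],[0,0,0],[0,0,0]]' --delta_pos '[[0.002,0,0.0005],[0.002,0,0],[0.002,0,0],[0.002,0,0],[0.002,0,0],[0.001,0,0],[0,0,0]]' --gripper '[0.028,0.028,0.028,0.028,0.028,0.028,0.028]'

```text
time: 9.18
tool_pos: [0.5425, -0.057, 0.119]
tcp_rot: [-2.309, -2.13, -0.0]
wrist_force: [-0.2, -0.7, -3.5]
width: 0.394
grip_force: 50.8
```

>>> jog_arm --turn '[[0,0,0],[0,0,0],[0,0,0],[0,0,0]]' --delta_pos '[[0.002,0,0],[0.002,0,0],[0.001,0,0],[0,0,0]]' --gripper '[0.028,0.028,0.028,0.028]'

```text
time: 9.52
tool_pos: [0.5429, -0.0519, 0.119]
tcp_rot: [-2.309, -2.13, -0.0]
wrist_force: [-0.5, 0.5, -3.3]
width: 0.393
grip_force: 50.9
```

>>> jog_arm --turn '[[0,0,0],[0,0,0],[0,0,0],[0,0,0]]' --delta_pos '[[0.0015,0,0.0003],[0.0015,0,0],[0.001,0,0],[0,0,0]]' --gripper '[0.028,0.028,0.028,0.028]'

```text
time: 9.85
tool_pos: [0.5435, -0.0481, 0.119]
tcp_rot: [2.309, 2.13, 0.001]
wrist_force: [1.1, -0.6, -2.0]
width: 0.393
grip_force: 51.2
```

>>> jog_arm --turn '[[0,0,0],[0,0,0],[0,0,0]]' --delta_pos '[[0.0015,0,0],[0.0015,0,0],[0,0,0]]' --gripper '[0.028,0.028,0.028]'

```text
time: 10.1
tool_pos: [0.5437, -0.045, 0.1189]
tcp_rot: [2.309, 2.13, 0.001]
wrist_force: [-0.7, -1.4, -0.5]
width: 0.39
grip_force: 51.2
```

>>> jog_arm --turn '[[0,0,0],[0,0,0],[0,0,0]]' --delta_pos '[[0.0015,0,0],[0.0015,0,0],[0,0,0]]' --gripper '[0.028,0.028,0.028]'

```text
time: 10.35
tool_pos: [0.5439, -0.0421, 0.1189]
tcp_rot: [2.309, 2.13, 0.001]
wrist_force: [0.1, -1.5, -0.4]
width: 0.389
grip_force: 51.3
```

```bash
python3 -c "
from h import *
s=st()
im=vision.read_camera('wrist')[:,:,::-1].copy(); cv2.imwrite('pics/w6.png',im)"
```

```text
t 10.35 puller xy mm [-7.1  1.6] z 0.1189 yaw 85.39 F x,y,z -1.5125178094584921 0.2007754954080803 -0.3647844050150838 w 33.19963241616955 M [-0.39 -0.02 -0.04]
```

View pics/w6.png

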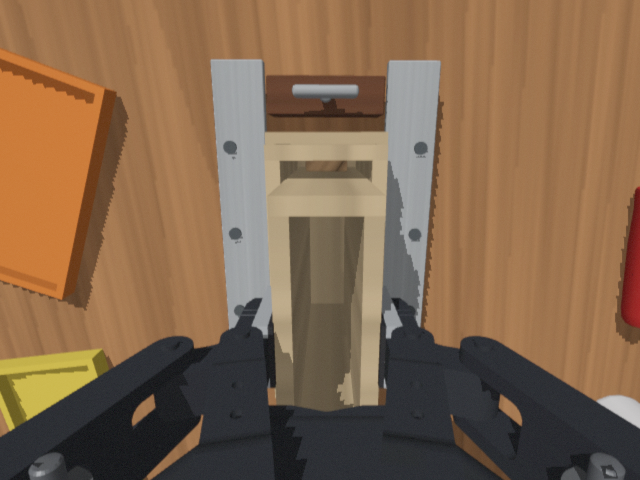

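```bash
python3 -c "
from h import *
s=read_state(); C=cam('wrist',s)
for r in (105,116):
  for z in (0,.01,.02,.03): print(r,z,(onz(C,(326,r),z)[:2]-O)@U)
"
```

```text
105 0 0.08166032258672971
105 0.01 0.08078465443870492
105 0.02 0.07990898629068012
105 0.03 0.07903331814265534
116 0 0.07476642505410237
116 0.01 0.0741539988279659
116 0.02 0.07354157260182943
116 0.03 0.07292914637569296
```

>>> jog_arm --turn '[[0,0,0],[0,0,0],[0,0,0]]' --delta_pos '[[0.0015,0,0],[0.0015,0,0],[0,0,0]]' --gripper '[0.028,0.028,0.028]'

```text
time: 10.65
tool_pos: [0.5441, -0.0391, 0.1189]
tcp_rot: [2.309, 2.13, 0.001]
wrist_force: [0.1, -1.7, 1.4]
width: 0.394
grip_force: 51.5
```

>>> jog_arm --turn '[[0,0,0],[0,0,0],[0,0,0]]' --delta_pos '[[0.0015,0,-0.0004],[0.0015,0,0],[0,0,0]]' --gripper '[0.028,0.028,0.028]'

```text
time: 10.9
tool_pos: [0.5439, -0.0359, 0.1189]
tcp_rot: [-2.308, -2.13, 0.0]
wrist_force: [1.1, -1.4, -0.3]
width: 0.392
grip_force: 51.2
```

>>> jog_arm --turn '[[0,0,0],[0,0,0],[0,0,0]]' --delta_pos '[[0.001,0,0],[0.001,0,0],[0,0,0]]' --gripper '[0.028,0.028,0.028]'

```text
time: 11.15
tool_pos: [0.544, -0.034, 0.1189]
tcp_rot: [-2.309, -2.13, 0.0]
wrist_force: [0.2, -1.5, 0.1]
width: 0.395
grip_force: 51.3
```

>>> jog_arm --turn '[[0,0,0],[0,0,0],[0,0,0]]' --delta_pos '[[0.001,0,0],[0.001,0,0],[0,0,0]]' --gripper '[0.028,0.028,0.028]'

```text
time: 11.4
tool_pos: [0.5442, -0.032, 0.1189]
tcp_rot: [-2.309, -2.13, 0.0]
wrist_force: [-0.6, -1.9, -1.7]
width: 0.392
grip_force: 51.2
```

>>> jog_arm --turn '[[0,0,0],[0,0,0],[0,0,0]]' --delta_pos '[[0.001,0,0],[0.001,0,0],[0,0,0]]' --gripper '[0.028,0.028,0.028]'

```text
time: 11.65
tool_pos: [0.5444, -0.0311, 0.1191]
tcp_rot: [2.308, 2.13, -0.002]
wrist_force: [-1.6, -5.8, -0.9]
width: 0.397
grip_force: 51.2
```

>>> jog_arm --turn '[[0,0,0],[0,0,0],[0,0,0]]' --delta_pos '[[0.001,0,0],[0.001,0,0],[0,0,0]]' --gripper '[0.028,0.028,0.028]'

```text
time: 11.9
tool_pos: [0.5445, -0.03, 0.1194]
tcp_rot: [2.306, 2.13, -0.005]
wrist_force: [-2.3, -8.3, 2.0]
width: 0.389
grip_force: 51.5
```

>>> jog_arm --turn '[[0,0,0],[0,0,0],[0,0,0],[0,0,0],[0,0,0],[0,0,0],[0,0,0]]' --delta_pos '[[-0.001,0,0],[-0.0005,0,0],[0,0,-0.002],[0,0,-0.003],[0,0,-0.003],[0,0,-0.003],[0,0,-0.003]]' --gripper '[0.028,0.028,0.028,0.028,0.028,0.028,0.028]' --grip_force 70

```text
time: 12.48
tool_pos: [0.5437, -0.0301, 0.1326]
tcp_rot: [-2.308, -2.13, 0.003]
wrist_force: [-1.0, -4.6, -6.9]
width: 0.385
grip_force: 70.1
```

```bash
python3 -c "
from h import *
s=st()"
```

```text
t 12.48 puller xy mm [4.8 0.6] z 0.1326 yaw 85.4 F x,y,z -4.6234372241218695 -0.6507001754327733 -6.936137292280162 w 32.8709565904989 M [-1.48  0.06 -0.12]
```

>>> jog_arm --turn '[[0,0,0],[0,0,0],[0,0,0],[0,0,0],[0,0,0],[0,0,0],[0,0,0],[0,0,0]]' --delta_pos '[[0,0,-0.004],[0,0,-0.004],[0,0,-0.004],[0,0,-0.004],[0,0,-0.004],[0,0,-0.004],[0,0,-0.004],[0,0,0]]' --gripper '[0.028,0.028,0.028,0.028,0.028,0.028,0.028,0.028]'

```text
time: 13.15
tool_pos: [0.5453, -0.0289, 0.1624]
tcp_rot: [-2.309, -2.129, -0.004]
wrist_force: [-1.0, -0.3, -1.8]
width: 0.391
grip_force: 70.9
```

```bash
python3 -c "
from h import *
s=st()
im=vision.read_camera('wrist')[:,:,::-1].copy(); cv2.imwrite('pics/w7.png',im)"
```

```text
t 13.15 puller xy mm [6.1 2. ] z 0.1624 yaw 85.36 F x,y,z -0.4068275418588426 -0.984585842662494 -1.8427786414080587 w 33.40829562214301 M [-0.19  0.46 -0.03]
```

View pics/w7.png

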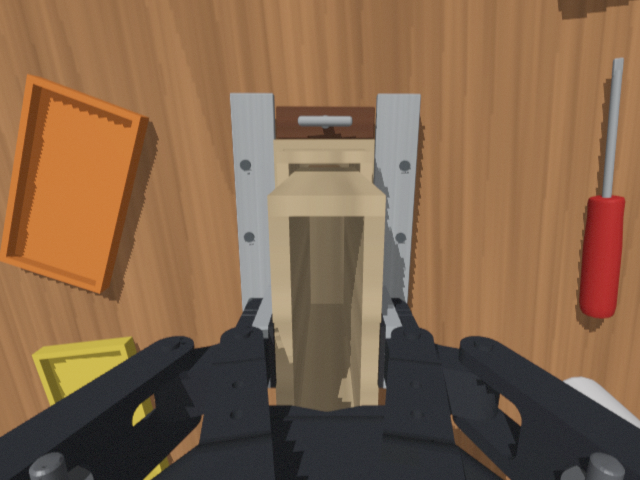

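>>> jog_arm --turn '[[0,0,0],[0,0,0],[0,0,0],[0,0,0],[0,0,0],[0,0,0],[0,0,0]]' --delta_pos '[[0,0,-0.01],[0,0,-0.018],[0,0,-0.018],[0,0,-0.018],[0,0,-0.018],[0,0,-0.015],[0,0,0]]' --gripper '[0.028,0.028,0.028,0.028,0.028,0.028,0.028]'

```text
time: 13.78
tool_pos: [0.548, -0.029, 0.2642]
tcp_rot: [2.304, 2.126, 0.013]
wrist_force: [0.9, -0.6, -0.9]
width: 0.384
grip_force: 71.0
```

```bash
python3 -c "
from h import *
s=st()
plan((.62,.2565,.235),76.0,14)"
```

```text
t 13.78 puller xy mm [6.3 4.7] z 0.2642 yaw 85.41 F x,y,z -0.5135572436058238 0.9139125989062027 -0.9155109402777769 w 32.79775520530111 M [-0.01 -0.01  0.04]
14 step mm 21.1 deg 0.67
turn [0.0007, -0.0002, 0.0117]
[[0.0207, 0.0035, 0.0022], [0.0208, 0.0032, 0.0021], [0.0208, 0.003, 0.0021], [0.0208, 0.0027, 0.0021], [0.0209, 0.0025, 0.0021], [0.0209, 0.0023, 0.0021], [0.0209, 0.002, 0.0021], [0.021, 0.0018, 0.0021], [0.021, 0.0015, 0.0021], [0.021, 0.0013, 0.0021], [0.021, 0.001, 0.0022], [0.021, 0.0008, 0.0021], [0.021, 0.0006, 0.0021], [0.0211, 0.0003, 0.0022]]
```

>>> jog_arm --turn '[[0,0,0.0117],[0,0,0.0117],[0,0,0.0117],[0,0,0.0117],[0,0,0.0117],[0,0,0.0117],[0,0,0.0117],[0,0,0.0117],[0,0,0.0117],[0,0,0.0117],[0,0,0.0117],[0,0,0.0117],[0,0,0.0117],[0,0,0.0117],[0,0,0],[0,0,0]]' --delta_pos '[[0.021,0.003,0.002],[0.021,0.003,0.002],[0.021,0.003,0.002],[0.021,0.003,0.002],[0.021,0.002,0.002],[0.021,0.002,0.002],[0.021,0.002,0.002],[0.021,0.002,0.002],[0.021,0.002,0.002],[0.021,0.001,0.002],[0.021,0.001,0.002],[0.021,0.001,0.002],[0.021,0.001,0.002],[0.021,0,0.002],[0,0,0],[0,0,0]]' --gripper '[0.028,0.028,0.028,0.028,0.028,0.028,0.028,0.028,0.028,0.028,0.028,0.028,0.028,0.028,0.028,0.028]'

```text
time: 15.12
tool_pos: [0.6158, 0.2584, 0.2294]
tcp_rot: [-2.473, -1.936, 0.001]
wrist_force: [0.4, -0.7, -1.5]
width: 0.387
grip_force: 70.9
```

```bash
python3 -c "
from h import *
s=st(); print(s['tool_pos'],s['tcp_rot'])
im=vision.read_camera('wrist')[:,:,::-1].copy(); cv2.imwrite('pics/w8.png',im)
plan((.62,.2565,.13),76.0,5)"
```

```text
t 15.12 puller xy mm [298.1  49.8] z 0.2294 yaw 76.13 F x,y,z -0.658016051998788 0.4220789335683458 -1.5215770187387623 w 33.078306455132235 M [-0.05 -0.01 -0.01]
[0.61582841 0.25835854 0.22941794] [-2.47270171e+00 -1.93623481e+00  5.17539137e-04]
5 step mm 19.9 deg 0.0
const [-0.0, 0.0, 0.0] [0.0, 0.0009, 0.0199]
```

View pics/w8.png

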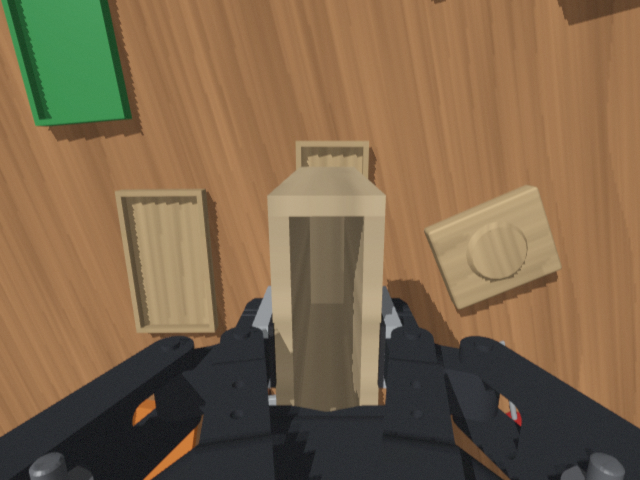

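I've now viewed 11 pictures, one over the limit of 10 (my miscount), so I'll view no more. From here I'll only use numbers. This one shows the small bin over the small tray, with parallel edges and the tray's far rim at columns 297–369, row 142.

```bash
python3 -c "
from h import *
s=read_state(); C=cam('wrist',s); th=np.radians(76); u=np.array([np.cos(th),np.sin(th)]); p=np.array([onz(C,(x,142),.014)[:2] for x in (297,369)])
print(p, np.linalg.norm(p[1]-p[0]), 'tray ctr', p.mean(0)-.065*u)"
```

```text
[[0.60395874 0.32709045]
 [0.66871144 0.31103506]] 0.06671347461171578 tray ctr [0.62061016 0.25599353]
```

>>> jog_arm --turn '[[0,0,0],[0,0,0],[0,0,0],[0,0,0],[0,0,0],[0,0,0]]' --delta_pos '[[0,0.001,0.02],[0,0.001,0.02],[0,0.001,0.02],[0,0.001,0.02],[0,0.0005,0.02],[0,0,0]]' --gripper '[0.028,0.028,0.028,0.028,0.028,0.028]'

```text
time: 15.67
tool_pos: [0.6172, 0.2534, 0.125]
tcp_rot: [-2.475, -1.931, 0.013]
wrist_force: [-1.5, -0.2, -3.1]
width: 0.387
grip_force: 70.9
```

```bash
python3 -c "
from h import *
s=st(); print(s['tool_pos'])
plan((.62,.2565,.11),76.0,3)"
```

```text
t 15.67 puller xy mm [293.3  51.5] z 0.125 yaw 75.93 F x,y,z -0.3112597134082067 -1.4413251613682487 -3.083545254353224 w 33.058795433013834 M [-0.02  0.1   0.02]
[0.61720147 0.25341943 0.12499736]
3 step mm 5.2 deg 0.16
const [-0.0024, 0.0016, -0.0004] [0.0012, 0.0007, 0.005]
```

>>> jog_arm --turn '[[0,0,0],[0,0,0],[0,0,0],[0,0,0],[0,0,0]]' --delta_pos '[[0,0.001,0.007],[0,0.001,0.007],[0,0,0.003],[0,0,0],[0,0,0]]' --gripper '[0.028,0.028,0.028,0.028,0.028]'

```text
time: 16.08
tool_pos: [0.6229, 0.2553, 0.1138]
tcp_rot: [2.475, 1.934, 0.002]
wrist_force: [0.2, 0.1, -0.6]
width: 0.387
grip_force: 70.9
```

>>> jog_arm --turn '[[0,0,0],[0,0,0],[0,0,0]]' --delta_pos '[[0,0,0.0015],[0,0,0.0015],[0,0,0]]' --gripper '[0.028,0.028,0.028]'

```text
time: 16.33
tool_pos: [0.6225, 0.2553, 0.1102]
tcp_rot: [2.475, 1.934, 0.0]
wrist_force: [0.6, -0.7, -0.7]
width: 0.389
grip_force: 70.9
```

>>> jog_arm --turn '[[0,0,0],[0,0,0],[0,0,0]]' --delta_pos '[[0,0,0.001],[0,0,0.001],[0,0,0]]' --gripper '[0.028,0.028,0.028]'

```text
time: 16.58
tool_pos: [0.6223, 0.2552, 0.1078]
tcp_rot: [-2.475, -1.934, 0.001]
wrist_force: [0.3, -0.2, -1.7]
width: 0.384
grip_force: 70.9
```

>>> jog_arm --turn '[[0,0,0],[0,0,0],[0,0,0],[0,0,0]]' --delta_pos '[[0,0,0.0015],[0,0,0.0015],[0,0,0.001],[0,0,0]]' --gripper '[0.028,0.028,0.028,0.028]'

```text
time: 16.92
tool_pos: [0.6222, 0.2551, 0.1036]
tcp_rot: [-2.475, -1.934, 0.001]
wrist_force: [-0.6, -0.3, -0.8]
width: 0.395
grip_force: 70.9
```

>>> jog_arm --turn '[[0,0,0],[0,0,0],[0,0,0]]' --delta_pos '[[0,0,0.001],[0,0,0.001],[0,0,0]]' --gripper '[0.028,0.028,0.028]'

```text
time: 17.17
tool_pos: [0.6223, 0.2552, 0.1018]
tcp_rot: [-2.476, -1.934, 0.001]
wrist_force: [-0.3, 0.1, -1.0]
width: 0.387
grip_force: 70.9
```

>>> jog_arm --turn '[[0,0,0],[0,0,0],[0,0,0]]' --delta_pos '[[0,0,0.001],[0,0,0.001],[0,0,0]]' --gripper '[0.028,0.028,0.028]'

```text
time: 17.42
tool_pos: [0.6226, 0.2552, 0.1013]
tcp_rot: [2.475, 1.934, 0.0]
wrist_force: [-2.5, -2.2, 4.9]
width: 0.39
grip_force: 71.8
```

>>> jog_arm --turn '[[0,0,0],[0,0,0],[0,0,0]]' --delta_pos '[[0,0,0.001],[0,0,0.001],[0,0,0]]' --gripper '[0.028,0.028,0.028]'

```text
time: 17.67
tool_pos: [0.6227, 0.2552, 0.1012]
tcp_rot: [2.475, 1.934, 0.001]
wrist_force: [-5.3, -3.5, 13.0]
width: 0.386
grip_force: 73.0
```

>>> jog_arm --turn '[[0,0,0],[0,0,0],[0,0,0],[0,0,0],[0,0,0],[0,0,0],[0,0,0],[0,0,0],[0,0,0],[0,0,0],[0,0,0]]' --delta_pos '[[0,0,-0.0015],[0,0,0],[0,0,0],[0,0,0],[0,0,0],[0,0,0],[0,0,0],[0,0,-0.02],[0,0,-0.03],[0,0,-0.035],[0,0,-0.035]]' --gripper '[0.028,0.036,0.042,0.05,0.06,0.07,0.08,0.0854,0.0854,0.0854,0.0854]'

```text
time: 18.58
tool_pos: [0.6217, 0.2549, 0.2196]
tcp_rot: [-2.475, -1.934, 0.004]
wrist_force: [1.6, 0.5, -0.6]
width: 0.999
grip_force: 0.0
```

```bash
cat > mask.py <<'E'
from h import *
def lightwood(im):
    lab=cv2.cvtColor(im,cv2.COLOR_BGR2LAB).astype(int); return lab
E
python3 - <<'E'
from h import *
s=st()
for n in ("top","scene"):
    im=vision.read_camera(n)[:,:,::-1].copy(); cv2.imwrite(f"pics/{n}9.png",im)
a=cv2.imread("pics/top0.png").astype(int); C=cam("top")
for k,p in {"table":(280,300),"nest":(452,235),"tray":(236,284)}.items(): print(k,cv2.cvtColor(a[p[1]-2:p[1]+3,p[0]-2:p[0]+3].astype(np.uint8),cv2.COLOR_BGR2HSV).reshape(-1,3).mean(0).round())
# target: above middle bin (bin centre TCP+2.. at puller x ~ +4.3)
plan((*(O+.005*U+.001*V),.235),85.5,13)
E
```

```text
t 18.58 puller xy mm [295.1  55.9] z 0.2196 yaw 76.0 F x,y,z 0.6098138797729697 1.50755062294712 -0.6101080060839892 w 85.31952669165494 M [ 0.05 -0.05  0.04]
table [ 13. 135. 159.]
nest [ 17.  85. 184.]
tray [ 17. 103. 181.]
13 step mm 22.9 deg 0.73
turn [0.0009, -0.0005, -0.0127]
[[-0.0229, -0.0008, -0.0007], [-0.0229, -0.0011, -0.0007], [-0.0229, -0.0014, -0.0007], [-0.0229, -0.0017, -0.0007], [-0.0229, -0.002, -0.0006], [-0.0229, -0.0023, -0.0006], [-0.0228, -0.0026, -0.0006], [-0.0228, -0.0029, -0.0006], [-0.0227, -0.0031, -0.0006], [-0.0227, -0.0034, -0.0006], [-0.0227, -0.0037, -0.0006], [-0.0226, -0.004, -0.0006], [-0.0226, -0.0043, -0.0005]]
```

>>> jog_arm --turn '[[0,0,-0.0127],[0,0,-0.0127],[0,0,-0.0127],[0,0,-0.0127],[0,0,-0.0127],[0,0,-0.0127],[0,0,-0.0127],[0,0,-0.0127],[0,0,-0.0127],[0,0,-0.0127],[0,0,-0.0127],[0,0,-0.0127],[0,0,-0.0127],[0,0,0],[0,0,0]]' --delta_pos '[[-0.023,-0.001,-0.001],[-0.023,-0.001,-0.001],[-0.023,-0.001,-0.001],[-0.023,-0.002,-0.001],[-0.023,-0.002,-0.001],[-0.023,-0.002,-0.001],[-0.023,-0.003,-0.001],[-0.023,-0.003,-0.001],[-0.023,-0.003,-0.001],[-0.023,-0.003,-0.001],[-0.023,-0.004,-0.001],[-0.022,-0.004,-0.001],[-0.022,-0.004,-0.001],[0,0,0],[0,0,0]]' --gripper '[0.0854,0.0854,0.0854,0.0854,0.0854,0.0854,0.0854,0.0854,0.0854,0.0854,0.0854,0.0854,0.0854,0.0854,0.0854]'

```text
time: 19.93
tool_pos: [0.5399, -0.0331, 0.2324]
tcp_rot: [-2.31, -2.129, -0.0]
wrist_force: [0.6, 0.2, -0.0]
width: 0.997
grip_force: 0.0
```

```bash
python3 - <<'E'
from h import *
s=st(); im=vision.read_camera("wrist")[:,:,::-1].copy(); cv2.imwrite("pics/w9.png",im); C=cam("wrist",s)
h=cv2.cvtColor(im,cv2.COLOR_BGR2HSV).astype(int); lab=cv2.cvtColor(im,cv2.COLOR_BGR2LAB).astype(int)
print("middle rim exp far edge px:", [proj(C,[*(O+(.006+.058)*U+y*V),.106]).round(0) for y in (-.0245,.0245)], "near", proj(C,[*(O+(.006-.058)*U),.106]).round(0),"foot/big rim far",proj(C,[*(O+(.074)*U),.06]).round(0))
for r in range(130,400,20):
    print(r,[ (int(h[r,c,0]),int(h[r,c,1]),int(h[r,c,2])) for c in range(236,420,12)])
E
```

```text
t 19.93 puller xy mm [ 1.5 -3.1] z 0.2324 yaw 85.32 F x,y,z 0.2611387342938946 0.6003194364671994 -0.008382702665198482 w 85.17825858813988 M [-0.03 -0.05 -0.02]
middle rim exp far edge px: [array([297., 146.]), array([367., 146.])] near [332. 300.] foot/big rim far [331. 133.]
130 [(14, 129, 156), (14, 136, 139), (98, 6, 157), (105, 6, 157), (98, 6, 159), (11, 131, 99), (10, 130, 98), (11, 126, 91), (11, 130, 61), (11, 133, 92), (10, 126, 99), (11, 126, 95), (102, 8, 161), (98, 6, 160), (96, 8, 157), (14, 132, 154)]
150 [(14, 128, 159), (14, 132, 141), (105, 7, 156), (105, 6, 159), (90, 5, 158), (19, 70, 175), (18, 77, 145), (19, 76, 158), (18, 75, 149), (19, 77, 140), (18, 80, 141), (19, 71, 176), (102, 8, 160), (108, 8, 158), (110, 5, 142), (14, 131, 156)]
170 [(14, 129, 160), (14, 130, 153), (102, 8, 156), (102, 8, 159), (102, 8, 158), (19, 74, 173), (19, 86, 89), (19, 81, 120), (19, 80, 111), (21, 82, 118), (18, 80, 92), (18, 83, 117), (110, 7, 114), (98, 6, 157), (11, 82, 106), (14, 128, 160)]
190 [(14, 128, 163), (14, 132, 157), (90, 7, 156), (102, 8, 161), (105, 6, 157), (19,
[... 1979 characters left out ...]
5), (14, 131, 150), (14, 131, 150), (14, 129, 158), (14, 131, 162), (14, 132, 159), (14, 137, 127), (14, 148, 88), (13, 132, 120), (14, 132, 137), (14, 133, 142), (14, 132, 149)]
370 [(14, 126, 158), (15, 131, 156), (14, 132, 151), (14, 131, 142), (15, 130, 157), (13, 129, 154), (14, 133, 148), (14, 129, 160), (14, 129, 166), (14, 128, 164), (14, 132, 159), (14, 134, 145), (14, 133, 151), (14, 129, 148), (14, 131, 142), (14, 131, 148)]
390 [(14, 131, 154), (14, 131, 156), (15, 132, 155), (14, 132, 137), (14, 128, 158), (14, 132, 153), (13, 128, 152), (14, 130, 161), (14, 127, 166), (14, 127, 167), (14, 128, 158), (14, 134, 145), (14, 131, 150), (14, 132, 147), (14, 131, 140), (14, 132, 145)]
```

```bash
python3 - <<'E'
from h import *
im=cv2.imread("pics/w9.png"); s=read_state(); C=cam("wrist",s)
h=cv2.cvtColor(im,cv2.COLOR_BGR2HSV).astype(int)
m=((h[...,0]>=16)&(h[...,0]<=23)&(h[...,1]>55)&(h[...,1]<110)&(h[...,2]>70)).astype(np.uint8)*255
m=cv2.morphologyEx(m,cv2.MORPH_CLOSE,np.ones((9,9))); m[:100]=0
for c in cv2.findContours(m,cv2.RETR_EXTERNAL,cv2.CHAIN_APPROX_NONE)[0]:
    if cv2.contourArea(c)>3000: print(cv2.boundingRect(c))
x=range(240,420)
for r in (148,165,240,290): 
    k=np.where(m[r,240:420])[0]+240; print(r,k.min(),k.max())
# rim bright edges: far rows in column 332
print([int(h[r,332,2]) for r in range(120,166,2)],[int(h[r,332,2]) for r in range(260,310,2)])
for z in (.102,.106,.11): print(z,[((onz(C,(332,r),z)[:2]-O)@U).round(4) for r in (138,300)],[((onz(C,(c,200),z)[:2]-O)@V).round(4) for c in (290,370)])
E
```

```text
(291, 133, 80, 166)
148 292 370
165 292 369
240 294 367
290 295 364
[139, 90, 86, 56, 59, 61, 70, 162, 175, 174, 175, 178, 178, 178, 177, 149, 112, 104, 115, 118, 121, 114, 113] [95, 93, 94, 95, 96, 98, 156, 163, 163, 163, 164, 164, 164, 165, 163, 169, 176, 175, 174, 129, 105, 106, 105, 107, 106]
0.102 [np.float64(0.0703), np.float64(-0.0531)] [np.float64(-0.0305), np.float64(0.0283)]
0.106 [np.float64(0.0702), np.float64(-0.0513)] [np.float64(-0.0301), np.float64(0.0278)]
0.11 [np.float64(0.0702), np.float64(-0.0496)] [np.float64(-0.0297), np.float64(0.0274)]
```

>>> jog_arm --turn '[[0,0,0],[0,0,0],[0,0,0],[0,0,0],[0,0,0],[0,0,0],[0,0,0],[0,0,0],[0,0,0]]' --delta_pos '[[0.0035,0.0025,0.02],[0,0,0.028],[0,0,0.028],[0,0,0.028],[0,0,0.028],[0,0,0.018],[0,0,0.009],[0,0,0],[0,0,0]]' --gripper '[0.0854,0.0854,0.0854,0.0854,0.0854,0.0854,0.0854,0.0854,0.0854]'

```text
time: 20.73
tool_pos: [0.5431, -0.0284, 0.0736]
tcp_rot: [-2.307, -2.132, 0.0]
wrist_force: [-0.1, -0.5, 0.5]
width: 1.003
grip_force: 0.0
```

```bash
python3 -c "
from h import *
s=st()"
```

```text
t 20.73 puller xy mm [ 6.5 -0.2] z 0.0736 yaw 85.51 F x,y,z -0.5184786456704096 -0.023669448118169435 0.5271089148728278 w 85.68157209629246 M [-0.02  0.01 -0.  ]
```

Close on the middle bin.

>>> jog_arm --turn '[[0,0,0],[0,0,0],[0,0,0],[0,0,0],[0,0,0],[0,0,0],[0,0,0]]' --delta_pos '[[0,0,0],[0,0,0],[0,0,0],[0,0,0],[0,0,0],[0,0,0],[0,0,0]]' --gripper '[0.07,0.06,0.054,0.048,0.044,0.044,0.044]' --grip_force 80

```text
time: 21.32
tool_pos: [0.5441, -0.0292, 0.0753]
tcp_rot: [2.306, 2.13, 0.003]
wrist_force: [-0.9, 0.8, 6.3]
width: 0.562
grip_force: 82.3
```

>>> jog_arm --turn '[[0,0,0],[0,0,0],[0,0,0],[0,0,0],[0,0,0]]' --delta_pos '[[0,0,-0.003],[0,0,-0.003],[0,0,-0.003],[0,0,-0.003],[0,0,-0.003]]' --gripper '[0.044,0.044,0.044,0.044,0.044]'

```text
time: 21.73
tool_pos: [0.5407, -0.029, 0.0861]
tcp_rot: [-2.305, -2.13, 0.005]
wrist_force: [1.0, -0.6, -17.8]
width: 0.56
grip_force: 85.0
```

```bash
python3 -c "
from h import *
s=st()"
```

```text
t 21.73 puller xy mm [ 5.8 -2.6] z 0.0861 yaw 85.46 F x,y,z -0.5132803898920855 1.0906240118615484 -17.819951631949618 w 47.84088165633694 M [-0.1  -0.41 -0.02]
```

>>> jog_arm --turn '[[0,0,0],[0,0,0],[0,0,0],[0,0,0],[0,0,0],[0,0,0],[0,0,0],[0,0,0],[0,0,0],[0,0,0],[0,0,0],[0,0,0]]' --delta_pos '[[0,0,-0.003],[0,0,-0.003],[0,0,-0.003],[0,0,-0.003],[0,0,-0.003],[0,0,-0.003],[0,0,-0.003],[0,0,-0.003],[0,0,-0.003],[0,0,-0.003],[0,0,-0.003],[0,0,0]]' --gripper '[0.044,0.044,0.044,0.044,0.044,0.044,0.044,0.044,0.044,0.044,0.044,0.044]'

```text
time: 22.73
tool_pos: [0.5466, -0.0293, 0.1257]
tcp_rot: [2.303, 2.128, 0.009]
wrist_force: [-0.1, 0.8, -1.1]
width: 0.559
grip_force: 87.3
```

```bash
python3 -c "
from h import *
s=st()"
```

```text
t 22.73 puller xy mm [5.8 3.3] z 0.1257 yaw 85.46 F x,y,z 0.7938219498697372 -0.12147757235227678 -1.138966989807325 w 47.74779519360888 M [ 0.02 -0.02  0.  ]
```

>>> jog_arm --turn '[[0,0,0],[0,0,0],[0,0,0],[0,0,0],[0,0,0],[0,0,0],[0,0,0]]' --delta_pos '[[0,0,-0.004],[0,0,-0.01],[0,0,-0.018],[0,0,-0.018],[0,0,-0.018],[0,0,-0.018],[0,0,0]]' --gripper '[0.044,0.044,0.044,0.044,0.044,0.044,0.044]'

```text
time: 23.32
tool_pos: [0.546, -0.0293, 0.2132]
tcp_rot: [2.303, 2.127, 0.009]
wrist_force: [1.9, -0.3, -1.5]
width: 0.566
grip_force: 87.4
```

```bash
python3 -c "
from h import *
s=st()
plan((.446,.242,.19),77,14)"
```

```text
t 23.32 puller xy mm [5.8 2.8] z 0.2132 yaw 85.46 F x,y,z -0.1719748928838948 1.9643240354442173 -1.497125630825185 w 48.331377801700214 M [ 0.04 -0.06  0.04]
14 step mm 20.8 deg 0.61
turn [0.0006, -0.0, 0.0106]
[[0.0188, -0.0087, 0.0016], [0.0187, -0.0089, 0.0016], [0.0186, -0.0091, 0.0016], [0.0185, -0.0093, 0.0016], [0.0184, -0.0094, 0.0016], [0.0183, -0.0096, 0.0016], [0.0181, -0.0098, 0.0016], [0.018, -0.01, 0.0016], [0.0179, -0.0102, 0.0016], [0.0178, -0.0104, 0.0016], [0.0177, -0.0106, 0.0016], [0.0176, -0.0108, 0.0016], [0.0176, -0.011, 0.0017], [0.0174, -0.0112, 0.0016]]
```

>>> jog_arm --turn '[[0,0,0.0106],[0,0,0.0106],[0,0,0.0106],[0,0,0.0106],[0,0,0.0106],[0,0,0.0106],[0,0,0.0106],[0,0,0.0106],[0,0,0.0106],[0,0,0.0106],[0,0,0.0106],[0,0,0.0106],[0,0,0.0106],[0,0,0.0106],[0,0,0],[0,0,0],[0,0,0]]' --delta_pos '[[0.019,-0.009,0.0015],[0.019,-0.009,0.0015],[0.0185,-0.009,0.0015],[0.0185,-0.009,0.0015],[0.0185,-0.0095,0.0015],[0.0185,-0.0095,0.0015],[0.018,-0.01,0.0015],[0.018,-0.01,0.0015],[0.018,-0.01,0.0015],[0.018,-0.0105,0.0015],[0.0175,-0.0105,0.0015],[0.0175,-0.011,0.0015],[0.0175,-0.011,0.0015],[0.0175,-0.011,0.0015],[0,0,0],[0,0,0],[0,0,0]]' --gripper '[0.044,0.044,0.044,0.044,0.044,0.044,0.044,0.044,0.044,0.044,0.044,0.044,0.044,0.044,0.044,0.044,0.044]'

```text
time: 24.73
tool_pos: [0.4426, 0.2425, 0.1862]
tcp_rot: [2.458, 1.955, -0.001]
wrist_force: [-0.7, -0.8, -2.1]
width: 0.561
grip_force: 87.3
```

```bash
python3 - <<'E'
from h import *
s=st(); print(s["tool_pos"]); C=cam("wrist",s)
im=vision.read_camera("wrist")[:,:,::-1].copy(); cv2.imwrite("pics/w10.png",im)
# far rim of the tray, predicted vs seen
th=np.radians(77); u=np.array([np.cos(th),np.sin(th)]); v=np.array([u[1],-u[0]]); c0=np.array([.4462,.2432])
print("pred",[proj(C,[*(c0+.075*u+y*v),.014]).round(0).tolist() for y in (-.0415,.0415)])
h=cv2.cvtColor(im,cv2.COLOR_BGR2HSV).astype(int); m=((h[...,0]>=16)&(h[...,0]<=23)&(h[...,1]>55)&(h[...,1]<118)).astype(np.uint8)*255
m=cv2.morphologyEx(m,cv2.MORPH_OPEN,np.ones((3,3)))
for c in cv2.findContours(m,cv2.RETR_EXTERNAL,cv2.CHAIN_APPROX_NONE)[0]:
    if cv2.contourArea(c)>300: print(cv2.contourArea(c),cv2.boundingRect(c))
plan((.446,.242,.09),77,6)
E
```

```text
t 24.73 puller xy mm [ 268.7 -121.6] z 0.1862 yaw 77.0 F x,y,z -0.8690729614311552 -0.6026328814767672 -2.146255562721281 w 47.9229008247055 M [ 0.01 -0.03 -0.02]
[0.44262927 0.24249372 0.18624264]
pred [[280.0, 127.0], [383.0, 127.0]]
1605.5 (465, 417, 62, 63)
42312.5 (241, 126, 172, 285)
25901.5 (477, 63, 163, 191)
6 step mm 16.1 deg 0.0
const [0.0, 0.0, -0.0] [0.0001, 0.0005, 0.0161]
```

>>> jog_arm --turn '[[0,0,0],[0,0,0],[0,0,0],[0,0,0],[0,0,0],[0,0,0],[0,0,0],[0,0,0]]' --delta_pos '[[0,0.001,0.018],[0,0.001,0.02],[0,0.001,0.02],[0,0,0.02],[0,0,0.018],[0,0,0.008],[0,0,0],[0,0,0]]' --gripper '[0.044,0.044,0.044,0.044,0.044,0.044,0.044,0.044]'

```text
time: 25.45
tool_pos: [0.4459, 0.2417, 0.0826]
tcp_rot: [-2.46, -1.954, 0.001]
wrist_force: [0.5, 0.4, -1.1]
width: 0.562
grip_force: 87.3
```

>>> jog_arm --turn '[[0,0,0],[0,0,0],[0,0,0],[0,0,0]]' --delta_pos '[[0,0,0.0015],[0,0,0.0015],[0,0,0],[0,0,0]]' --gripper '[0.044,0.044,0.044,0.044]'

```text
time: 25.78
tool_pos: [0.4462, 0.2425, 0.0804]
tcp_rot: [2.459, 1.955, 0.002]
wrist_force: [0.1, 0.3, -0.8]
width: 0.562
grip_force: 87.3
```

```bash
python3 -c "
from h import *
s=st(); print(s['tool_pos'])"
```

```text
t 25.78 puller xy mm [ 268.9 -118.1] z 0.0804 yaw 76.96 F x,y,z 0.31254100243171595 0.05336842283270584 -0.8421551670745923 w 47.97316692008442 M [-0.01 -0.07  0.02]
[0.44616819 0.24246801 0.08038036]
```

>>> jog_arm --turn '[[0,0,0],[0,0,0],[0,0,0],[0,0,0],[0,0,0]]' --delta_pos '[[0,0,0.002],[0,0,0.002],[0,0,0.002],[0,0,0.001],[0,0,0]]' --gripper '[0.044,0.044,0.044,0.044,0.044]'

```text
time: 26.2
tool_pos: [0.4452, 0.2421, 0.0721]
tcp_rot: [-2.459, -1.955, 0.001]
wrist_force: [-0.4, -0.0, -1.6]
width: 0.562
grip_force: 87.3
```

>>> jog_arm --turn '[[0,0,0],[0,0,0],[0,0,0]]' --delta_pos '[[0,0,0.001],[0,0,0.001],[0,0,0]]' --gripper '[0.044,0.044,0.044]'

```text
time: 26.45
tool_pos: [0.4455, 0.2421, 0.0703]
tcp_rot: [-2.459, -1.955, 0.001]
wrist_force: [0.2, 0.2, -2.0]
width: 0.561
grip_force: 87.3
```

>>> jog_arm --turn '[[0,0,0],[0,0,0],[0,0,0]]' --delta_pos '[[0,0,0.001],[0,0,0.001],[0,0,0]]' --gripper '[0.044,0.044,0.044]'

```text
time: 26.7
tool_pos: [0.4455, 0.2422, 0.0684]
tcp_rot: [-2.459, -1.955, 0.0]
wrist_force: [-0.1, 0.7, -1.0]
width: 0.566
grip_force: 87.3
```

>>> jog_arm --turn '[[0,0,0],[0,0,0],[0,0,0]]' --delta_pos '[[0,0,0.001],[0,0,0.001],[0,0,0]]' --gripper '[0.044,0.044,0.044]'

```text
time: 26.95
tool_pos: [0.4458, 0.2423, 0.0674]
tcp_rot: [2.459, 1.955, -0.0]
wrist_force: [-3.0, -1.2, 4.3]
width: 0.56
grip_force: 87.8
```

>>> jog_arm --turn '[[0,0,0],[0,0,0],[0,0,0]]' --delta_pos '[[0,0,0.001],[0,0,0.001],[0,0,0]]' --gripper '[0.044,0.044,0.044]'

```text
time: 27.2
tool_pos: [0.4458, 0.2423, 0.0674]
tcp_rot: [-2.459, -1.955, 0.001]
wrist_force: [-8.1, -3.7, 18.8]
width: 0.561
grip_force: 89.5
```

Contact felt. I'll ease off, release and rise.

>>> jog_arm --turn '[[0,0,0],[0,0,0],[0,0,0],[0,0,0],[0,0,0],[0,0,0],[0,0,0],[0,0,0],[0,0,0],[0,0,0],[0,0,0]]' --delta_pos '[[0,0,-0.001],[0,0,-0.001],[0,0,0],[0,0,0],[0,0,0],[0,0,0],[0,0,0],[0,0,-0.02],[0,0,-0.035],[0,0,-0.04],[0,0,-0.04]]' --gripper '[0.044,0.044,0.05,0.055,0.062,0.072,0.0854,0.0854,0.0854,0.0854,0.0854]'

```text
time: 28.12
tool_pos: [0.4447, 0.2417, 0.202]
tcp_rot: [-2.459, -1.954, 0.004]
wrist_force: [0.6, 0.6, 0.1]
width: 1.002
grip_force: 0.0
```

```bash
python3 - <<'E'
from h import *
s=st(); plan((*(O-.03*U),.30),85.5,12)
E
```

```text
t 28.12 puller xy mm [ 268.1 -119.5] z 0.202 yaw 76.96 F x,y,z 0.63729797757516 0.5500887147782015 0.1400967559828225 w 85.55785747082295 M [ 0.01 -0.02 -0.03]
12 step mm 28.0 deg 0.71
turn [-0.0002, 0.0001, -0.0124]
[[-0.0231, 0.0135, -0.0082], [-0.0233, 0.0132, -0.0082], [-0.0234, 0.013, -0.0081], [-0.0236, 0.0127, -0.0082], [-0.0237, 0.0124, -0.0081], [-0.0239, 0.0121, -0.0082], [-0.024, 0.0118, -0.0081], [-0.0242, 0.0115, -0.0082], [-0.0243, 0.0111, -0.0081], [-0.0245, 0.0109, -0.0082], [-0.0246, 0.0105, -0.0081], [-0.0247, 0.0103, -0.0082]]
```

>>> jog_arm --turn '[[0,0,-0.0124],[0,0,-0.0124],[0,0,-0.0124],[0,0,-0.0124],[0,0,-0.0124],[0,0,-0.0124],[0,0,-0.0124],[0,0,-0.0124],[0,0,-0.0124],[0,0,-0.0124],[0,0,-0.0124],[0,0,-0.0124],[0,0,0],[0,0,0],[0,0,0]]' --delta_pos '[[-0.023,0.0135,-0.008],[-0.0235,0.013,-0.008],[-0.0235,0.013,-0.008],[-0.0235,0.0125,-0.008],[-0.0235,0.0125,-0.008],[-0.024,0.012,-0.008],[-0.024,0.012,-0.008],[-0.024,0.0115,-0.008],[-0.0245,0.011,-0.008],[-0.0245,0.011,-0.008],[-0.0245,0.0105,-0.008],[-0.0245,0.0105,-0.008],[0,0,0],[0,0,0],[0,0,0]]' --gripper '[0.05,0.03,0,0,0,0,0,0,0,0,0,0,0,0,0]'

```text
time: 29.37
tool_pos: [0.5409, -0.0638, 0.297]
tcp_rot: [-2.307, -2.131, 0.0]
wrist_force: [-0.7, 1.0, -0.4]
width: 0.003
grip_force: 0.0
```

```bash
cat > seg.py <<'E'
from h import *
def wood(im,hi=118):
    h=cv2.cvtColor(im,cv2.COLOR_BGR2HSV).astype(int)
    m=((h[...,0]>=16)&(h[...,0]<=23)&(h[...,1]>50)&(h[...,1]<hi)&(h[...,2]>60)).astype(np.uint8)*255
    return cv2.morphologyEx(m,cv2.MORPH_CLOSE,np.ones((5,5)))
def big():
    s=st(); im=vision.read_camera("wrist")[:,:,::-1].copy(); C=cam("wrist",s); m=wood(im); m[400:]=0
    c0=proj(C,[*(O+.006*U),.06]); print("exp centre px",c0.round(0))
    h=cv2.cvtColor(im,cv2.COLOR_BGR2HSV).astype(int)
    for c in cv2.findContours(m,cv2.RETR_EXTERNAL,cv2.CHAIN_APPROX_NONE)[0]:
        if cv2.contourArea(c)>2000:
            r=cv2.boundingRect(c); mid=r[0]+r[2]/2
            print(r,"far/near at rim z=.06",[((onz(C,(mid,y),.06)[:2]-O)@U).round(4) for y in (r[1],r[1]+r[3])])
    c=int(c0[0]); r=[int(proj(C,[*(O+x*U),.01])[1]) for x in (.11,.05)]
    print(r[0],[tuple(h[y,c+14].tolist()) for y in range(r[0],r[1],3)])
    print("stop face pred row (74mm) z0,.02,.03",[proj(C,[*(O+.074*U),z])[1].round(0) for z in (0,.02,.03)],"big rim front",proj(C,[*(O+.074*U),.06])[1].round(0))
    return im
if __name__=="__main__": cv2.imwrite("pics/w11.png",big())
E
python3 seg.py
```

```text
t 29.37 puller xy mm [-28.9   0.4] z 0.297 yaw 85.44 F x,y,z 0.9122371566059047 -0.7952585180747082 -0.3547925233114072 w 0.24830863248447152 M [ 0.05  0.02 -0.04]
exp centre px [327. 173.]
(293, 101, 69, 139) far/near at rim z=.06 [np.float64(0.074), np.float64(-0.0634)]
69 [(14, 130, 151), (14, 131, 150), (14, 128, 149), (13, 130, 149), (13, 130, 141), (10, 136, 103), (8, 22, 138), (100, 9, 163), (113, 11, 94), (10, 120, 98), (10, 130, 100), (19, 72, 176), (19, 70, 181), (19, 78, 137), (18, 87, 97), (18, 83, 114), (16, 78, 115), (18, 78, 115), (16, 79, 116), (18, 78, 115)]
stop face pred row (74mm) z0,.02,.03 [np.float64(107.0), np.float64(105.0), np.float64(104.0)] big rim front 101.0
```

>>> jog_arm --turn '[[0,0,0],[0,0,0],[0,0,0],[0,0,0],[0,0,0],[0,0,0],[0,0,0],[0,0,0],[0,0,0],[0,0,0],[0,0,0],[0,0,0],[0,0,0],[0,0,0]]' --delta_pos '[[-0.022,0,0],[-0.022,0,0],[-0.022,0,0],[0,0,0.03],[0,0,0.03],[0,0,0.03],[0,0,0.03],[0,0,0.03],[0,0,0.03],[0,0,0.03],[0,0,0.03],[0,0,0.022],[0,0,0],[0,0,0]]' --gripper '[0,0,0,0,0,0,0,0,0,0,0,0,0,0]'

```text
time: 30.58
tool_pos: [0.5343, -0.1283, 0.034]
tcp_rot: [-2.303, -2.131, 0.003]
wrist_force: [-0.4, 0.2, 0.5]
width: -0.002
grip_force: 0.0
```

>>> jog_arm --turn '[[0,0,0],[0,0,0],[0,0,0],[0,0,0],[0,0,0],[0,0,0]]' --delta_pos '[[0.003,0,0],[0.003,0,0],[0.003,0,0],[0.002,0,0],[0.002,0,0],[0,0,0]]' --gripper '[0,0,0,0,0,0]'

```text
time: 31.08
tool_pos: [0.5376, -0.1166, 0.0363]
tcp_rot: [2.306, 2.132, 0.001]
wrist_force: [-0.2, -0.4, -0.3]
width: -0.002
grip_force: 0.0
```

```bash
python3 -c "
from h import *
s=st()"
```

```text
t 31.08 puller xy mm [-81.9   1.2] z 0.0363 yaw 85.51 F x,y,z -0.4208375745378552 -0.11976383488614137 -0.2894600270832241 w -0.14595862610604732 M [-0.03 -0.01  0.01]
```

>>> jog_arm --turn '[[0,0,0],[0,0,0],[0,0,0],[0,0,0],[0,0,0]]' --delta_pos '[[0.0015,0,0],[0.0015,0,0],[0.0015,0,0],[0.0015,0,0],[0,0,0]]' --gripper '[0,0,0,0,0]'

```text
time: 31.5
tool_pos: [0.5375, -0.1107, 0.0355]
tcp_rot: [-2.307, -2.132, 0.0]
wrist_force: [0.4, 0.1, -0.7]
width: 0.003
grip_force: 0.0
```

>>> jog_arm --turn '[[0,0,0],[0,0,0],[0,0,0]]' --delta_pos '[[0.001,0,0],[0.001,0,0],[0,0,0]]' --gripper '[0,0,0]'

```text
time: 31.75
tool_pos: [0.5378, -0.1088, 0.0355]
tcp_rot: [-2.307, -2.132, 0.0]
wrist_force: [-0.4, 0.3, -0.4]
width: -0.0
grip_force: 0.0
```

>>> jog_arm --turn '[[0,0,0],[0,0,0],[0,0,0]]' --delta_pos '[[0.001,0,0],[0.001,0,0],[0,0,0]]' --gripper '[0,0,0]'

```text
time: 32.0
tool_pos: [0.5379, -0.1077, 0.0357]
tcp_rot: [2.306, 2.132, -0.002]
wrist_force: [-1.6, -3.8, -0.7]
width: 0.001
grip_force: 2.2
```

>>> jog_arm --turn '[[0,0,0],[0,0,0]]' --delta_pos '[[0.001,0,0],[0,0,0]]' --gripper '[0,0]'

```text
time: 32.17
tool_pos: [0.5378, -0.1076, 0.0358]
tcp_rot: [2.305, 2.132, -0.003]
wrist_force: [-2.9, -7.1, 0.9]
width: 0.001
grip_force: 4.0
```

>>> jog_arm --turn '[[0,0,0],[0,0,0],[0,0,0],[0,0,0],[0,0,0],[0,0,0],[0,0,0],[0,0,0],[0,0,0],[0,0,0],[0,0,0],[0,0,0],[0,0,0]]' --delta_pos '[[-0.002,0,0],[-0.004,0,0],[-0.008,0,0],[-0.01,0,-0.01],[0,0,-0.03],[0,0,-0.035],[0,0,-0.035],[0,0,-0.035],[0,0,-0.035],[0,0,-0.035],[0,0,-0.03],[0,0,0],[0,0,0]]' --gripper '[0,0,0,0,0,0,0,0,0,0,0,0,0]'

```text
time: 33.25
tool_pos: [0.5376, -0.1309, 0.2845]
tcp_rot: [2.304, 2.128, 0.006]
wrist_force: [-0.2, -1.0, -0.3]
width: -0.002
grip_force: 0.0
```

```bash
python3 - <<'E'
from seg import *
im=big(); cv2.imwrite("pics/w12.png",im)
# bystanders and trays from the top/scene cameras vs the start
Ct,Cs=cam("top"),cam("scene")
t=vision.read_camera("top")[:,:,::-1].copy(); sc=vision.read_camera("scene")[:,:,::-1].copy(); cv2.imwrite("pics/top12.png",t); cv2.imwrite("pics/scene12.png",sc)
def red(i):
    h=cv2.cvtColor(i,cv2.COLOR_BGR2HSV).astype(int); m=(((h[...,0]<5)|(h[...,0]>175))&(h[...,1]>170)&(h[...,2]>80)).astype(np.uint8)
    n,_,st_,c=cv2.connectedComponentsWithStats(m); return [(c[k].round(1).tolist(),int(st_[k,4])) for k in range(1,n) if st_[k,4]>25]
for n,i in (("top",t),("scene",sc)):
    print(n,"red before",red(cv2.imread(f"pics/{n}0.png")),"after",red(i))
# upright small / middle: wood blobs in scene view vs projected box corners
d=cv2.absdiff(sc,cv2.imread("pics/scene0.png")).max(2)
from itertools import product
for n,c,yaw,L,W,H in (("small",(.6222,.257),76,.048,.017,.132),("middle",(.4458,.243),77,.058,.0245,.096)):
    th=np.radians(yaw); u=np.array([np.cos(th),np.sin(th)]); v=np.array([u[1],-u[0]])
    P=np.array([proj(Cs,[*(np.array(c)+a*L*u+b*W*v),z]) for a,b,z in product((-1,1),(-1,1),(.005,.005+H))]); hull=cv2.convexHull(P.astype(np.float32)).astype(int)
    k=np.zeros(d.shape,np.uint8); cv2.fillPoly(k,[hull],1); ring=cv2.dilate(k,np.ones((13,13)))-cv2.dilate(k,np.ones((5,5)))
    w=wood(sc,110)>0
    print(n,"box px",P.min(0).round(),P.max(0).round(),"wood inside",w[k>0].mean().round(2),"ring",w[ring>0].mean().round(2))
E
```

```text
t 33.25 puller xy mm [-96.1   2.4] z 0.2845 yaw 85.46 F x,y,z -0.9775577419495918 -0.10885623600603316 -0.28735355058182677 w -0.18656981285934282 M [0.01 0.06 0.04]
exp centre px [323. 100.]
(286, 17, 74, 159) far/near at rim z=.06 [np.float64(0.0742), np.float64(-0.0634)]
-7 [(107, 32, 56), (124, 37, 55), (120, 36, 56), (14, 134, 145), (4, 13, 141), (102, 8, 158), (105, 10, 98), (120, 3, 78), (14, 93, 132), (19, 69, 181), (19, 69, 181), (19, 83, 102), (18, 78, 98), (18, 76, 94), (18, 83, 89), (19, 82, 96), (18, 77, 113), (18, 78, 115), (18, 81, 114), (18, 84, 112), (18, 80, 115), (17, 80, 115)]
stop face pred row (74mm) z0,.02,.03 [np.float64(36.0), np.float64(30.0), np.float64(27.0)] big rim front 17.0
top red before [([434.9, 132.7], 70), ([363.2, 150.9], 327)] after [([434.9, 132.7], 70), ([363.2, 150.9], 322)]
scene red before [([104.3, 257.6], 171), ([192.1, 330.6], 691)] after [([104.2, 257.8], 167), ([192.2, 330.7], 695)]
small box px [366. 250.] [432. 337.] wood inside 0.98 ring 0.51
middle box px [376. 205.] [444. 274.] wood inside 0.95 ring 0.37
```

```bash
python3 -c "
from workcell import ticket
print(ticket.finish_job())"
```

```text
the job is handed in; nothing more can be done
None
```

I handed the job in at about 33 s: the smallest bin is upright in the small tray, the middle bin is in the larger tray, the biggest bin is felt up against the stop, and the glue and screwdriver have not moved (the plaque was not rechecked); by my miscount I viewed 11 pictures instead of the allowed 10.

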